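Cover the sample cassette and hold it home in the measuring port

TASK

Put the rectangular cover on the open sample cassette and let go of it, then push the cassette itself (not its cover) along its channel, against the port's sprung plunger, until it meets the steel stop. The spring pushes it back out, so finish while still holding the cassette firmly against the stop with the fingers, without touching the cover. Do not ram the stop, and leave the small square cover and the beaker where they stand.

Things in the scene. Friction and masses are not known exactly. Their poses are not given: they have to be found in the camera images.
- port: Fixed white measuring port, grey deck before it. Origin on the table below the middle of the stop's face; +y is the push direction, x across, z up. Deck: top 20 mm above the table, 120 mm wide, y = -250 to 30 mm. Two aluminium rails (12 mm above the deck, 8 thick, 73 apart inside, y = -200 to 0) form the channel. White housing: y = 20 to 140 mm, 170 wide, 64 tall.
- stop: The hard stop, fixed to the port: two steel blocks 16 mm wide at x = +-24 mm, up to 46 mm above the table, their faces at y = 0 of the port. Its frame is the port's frame.
- stop_face (a point): Midpoint of the stop's face, between the blocks, 38 mm above the table (18 mm above the deck); axes as the port's.
- plunger_tip (a point): Tip of the sprung plunger, a steel pin 16 mm across between the stop blocks, at rest 14 mm in front of the stop's face; it moves with the plunger.
- plunger (a joint): How far the plunger is pressed in (m): 0 at rest, 0.014 when the cassette meets the stop. Spring: about 2.5 N to start it, 7.4 N at 0.014; it springs back when let go.
- cassette: Loose open aluminium box on the deck between the rails, 70 mm wide (x), 90 long (y), 32 tall, 4 mm walls, a white sample disc inside (up to z = 18 mm). Origin at the centre of its underside, axes as the port's, 20 mm above the table on the deck. At the start 20 to 65 mm lie between its front wall and the plunger's tip. It is home when its origin is 45 mm before the stop's face. 0.18 to 0.28 kg.
- cassette_rear (a point): Middle of the outside of the cassette's flat rear wall (y = -45 mm, 16 mm above its underside), where it is pushed, towards +y of the port. With the cover on it takes 1 to 5 N to slide, besides the spring's force.
- cover: Loose aluminium cover 66 (x) by 86 mm (y), 0.1 kg. Origin at the centre of its underside, z up. Stepped plug 57 x 77 mm, z = 0 to 7 (enters the cassette's 62 x 82 opening); plate z = 7 to 12; grey upright grip bar 12 mm thick (x), 50 long (y), z = 12 to 38. Seated, its plate rests on the cassette's rim, origin 25 mm above the cassette's, long sides along long sides (either way round).
- small_cover: decoy, not needed: smaller square aluminium cover, 50 x 50 x 8 mm, with an 18 mm tall round knob. Origin at the centre of its underside.
- beaker: bystander: glass beaker, 64 mm across, 70 mm tall. Origin at the centre of its underside.
There are look-alikes about, which are no part of the job. Leave any blue or orange look-alike of the cover alone.

How it is judged:
By the outcome, as a careful person would: the job done as asked, in the order asked, and still so for the second after the job is handed in, while the arm keeps its last pose, push and grip.
It also fails if it takes over 61 s, if anything falls off the work surface, if the arm or the gripper's body presses on something with over 40 N, if the wrist force passes 120 N, or if a joint passes its speed limit or range.

ROBOT

A 7-joint arm with a two-finger parallel gripper is mounted at the origin on the work surface. World frame = base frame: x ahead of the robot, y to its left, z up, the work surface at z = 0. Lengths are in m, angles in rad, forces in N, time in s.
With the tool pointing down it reaches from about 0.35 to 0.9 m from the base axis. Payload 8.1 kg.
Tool frame: the origin (TCP) lies at the very end of the fingers, on their centre line; the grasp point (between the pads) lies 19 mm behind it (arm.grasp_offset is the distance from the TCP to the grasp point, in m); z points along the fingers, y is the direction in which the jaws open and shut (so a half turn about z gives the same grasp; the last joint's range is limited). The gripper opens to 92 mm and grips with 3 to 60 N. Pads are 19 mm wide; open, the fingers measure 130 mm over their backs; the gripper's body (75 mm by 190 mm) begins 47 mm behind the grasp point.
Start: joints at [1.24, 0.434, 0.025, 1.573, -0.012, 1.134, -0.075], TCP at [0.141, -0.609, 0.198] pointing down, gripper open.
Joint ranges: [-2.62, 2.62], [-0.44, 2.09], [-1.27, 1.32], [0.08, 2.57], [-1.32, 4.46], [0.12, 2], [-2.74, 2.74]. Speed limits (rad/s): [2.22, 2.22, 3.01, 3.01, 3.14, 3.14, 3.14].

INTERFACE

Orientations are given as a rotation vector (axis times angle).
In Python, from cell import arm, eyes, workorder gives the robot as it stands.
- The arm moves only by the shell command python3 -m inch 'ROWS' [FORCE]. ROWS is JSON, a list that holds one entry, the list of rows, each a list of 5 numbers: the closure, from 0 (fully open) to 1 (shut), then the shift along the tool's x, y, z in mm, then the turn about the tool's z in degrees. A call has 1 to 12 rows; each row shifts and turns the pose as measured when the row begins, along the tool's axes as they then stand; what a row does not reach is not made up. A row lasts 1/10 s, in which the tool goes at most 50 mm and 8.59 degrees, less where a joint would pass 70% of its speed; a pose out of reach is approached as far as the arm can. A call with a gripper value outside its range is refused whole. The fingers move at their own pace and stop on an object; FORCE is the grip in N (left out, the last holds). Time passes only in rows, so rows that do not move let the fingers close. It gives the time, the measured TCP pose, the force and the opening at its end, in the units of the state.
- arm.observe(): the state, without advancing time (a new reading comes with each control period).
- eyes.get_image(name): name is "scene" or "top"; returns a dict with "frame" (420x560x3 uint8, blue, green, red), "intrinsics" (3x3 intrinsics, pixels), "k1" (the pictures are not rectified: a ray, as slopes to the right and down, at radius r is drawn at 1 + k1 r^2 times it, then the intrinsics apply), "rvec" (rotation vector, rad) and "tvec" (3), from world to camera coordinates, as OpenCV has them. Camera axes: x right, y down, z forward; pixel columns grow to the right and rows downward; lengths in m; the calibration is good to about 2 mm. A picture is of the moment at which its call begins. There is no depth.
- workorder.sign_off(): hands the job in, once; it reports no verdict.
The state is a dict: "clock": time; "joints": joint angles; "dq": joint speeds; "joint_efforts": joint torques, N m; "position": TCP position; "ee_rot": TCP orientation; "force": force on the tool from outside, world axes, zero at the start; "ft_torque": the same for the moment, N m; "width": opening from 0.0 (shut) to 1.0 (fully open).
Only numpy, scipy, OpenCV 4.12 (cv2) and the standard library are available. Lean on these libraries where they do the work, as an engineer would, in place of code of your own. Each camera call takes 0.05 s, during which the arm holds its last target.

## Working session

There is one attempt and no reset: what is moved stays moved. The work goes in short steps, Python scripts to look and compute and a shell command to move; the robot and the scene stay as the last step left them, time stands still between calls to the robot, and variables do not carry over. Pictures are saved under pics/ and viewed, and the job is handed in when it is done.

```bash
ls; mkdir -p pics
python3 - <<'E'
from cell import arm,eyes,workorder
import cv2
print(arm.observe(), arm.grasp_offset)
for n in("scene","top"):
    d=eyes.get_image(n); cv2.imwrite(f"pics/{n}0.png",d["frame"]); print(n,d["intrinsics"],d["k1"],d["rvec"],d["tvec"])
E
```

```text
pics
{'clock': 0.0, 'joints': array([ 1.24035086,  0.4352029 ,  0.0250023 ,  1.5740996 , -0.01156885,
        1.13400713, -0.07509549]), 'dq': array([ 6.59437075e-04,  4.97809481e-04, -7.58066931e-05,  1.71489205e-04,
       -1.65935142e-03, -1.57954286e-03,  2.08941872e-03]), 'joint_efforts': array([ 3.02620974e-04, -6.67857242e+01,  9.84650105e-01, -3.14455891e+01,
       -6.07008906e-02,  4.32223734e-02,  1.28310089e-04]), 'position': array([ 0.14095973, -0.60832184,  0.19695687]), 'ee_rot': array([-3.11972094e+00, -3.56828288e-01,  5.63665898e-04]), 'force': array([ 1.39080612, -0.51772466, -0.99725356]), 'ft_torque': array([-0.01326434,  0.04805538, -0.01173426]), 'width': 1.0017985044242628} 0.0188
scene [[443.02132818   0.         277.01095349]
 [  0.         443.02132818 209.09782008]
 [  0.           0.           1.        ]] 0.013512683755902824 [ 1.57299705  2.27757886 -0.64860277] [ 0.08646063 -0.43773039  1.38043193]
top [[419.42313869   0.         286.40084099]
 [  0.         419.42313869 205.27763183]
 [  0.           0.           1.        ]] -0.05725096355523979 [ 2.18005316 -2.14754763  0.13032493] [0.10323953 0.54260958 0.91033636]
```

View pics/scene0.png

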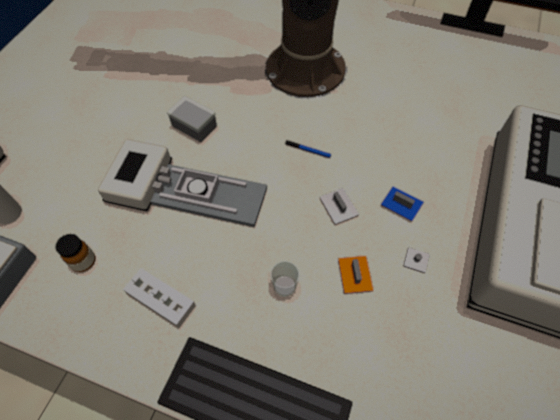

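View pics/top0.png

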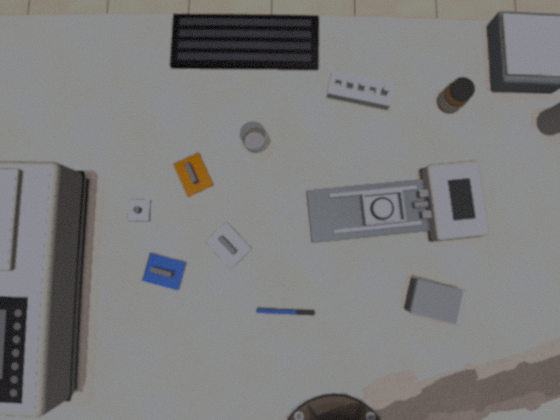

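The arm is outside both views. In the top picture, the things that could be taken for the cover are:
- Aluminium/white cover with grey bar, top (229,245), scene (339,205)
- Blue look-alike, top (164,271)
- Orange look-alike, top (193,174)
- Small square cover with round knob, top (139,210)

By the description I choose the aluminium one at (229,245). The cassette is at top (381,209) and the port housing at (455,201). Next are the close crops.

```bash
cat > h.py <<'E'
import numpy as np,cv2
from cell import arm,eyes
def dist(d): return np.array([d["k1"],0,0,0,0.])
def proj(d,P): return cv2.projectPoints(np.array(P,float).reshape(-1,3),np.array(d["rvec"]),np.array(d["tvec"]),d["intrinsics"],dist(d))[0].reshape(-1,2)
def ray(d,uv):
    n=cv2.undistortPoints(np.array(uv,float).reshape(-1,1,2),d["intrinsics"],dist(d)).reshape(-1,2)
    R=cv2.Rodrigues(np.array(d["rvec"]))[0]; c=-R.T@np.array(d["tvec"])
    return c,np.c_[n,np.ones(len(n))]@R
def onz(d,uv,z):
    c,v=ray(d,uv); return c+v*((z-c[2])/v[:,2])[:,None]
def crop(d,x0,y0,w,h,s,name):
    cv2.imwrite(name,cv2.resize(d["frame"][y0:y0+h,x0:x0+w],None,fx=s,fy=s,interpolation=cv2.INTER_CUBIC))
E
python3 - <<'E'
from h import *
t=eyes.get_image("top"); s=eyes.get_image("scene")
crop(t,195,210,75,70,8,"pics/c_cov_t.png"); crop(t,300,155,195,95,4,"pics/c_port_t.png")
crop(s,300,170,80,60,8,"pics/c_cov_s.png"); crop(s,95,130,180,100,4,"pics/c_port_s.png")
E
python3 - <<'E'
import cv2,numpy as np
a=[cv2.imread(f"pics/{n}.png") for n in("c_cov_t","c_cov_s")]
print([x.shape for x in a])
E
```

```text
[(560, 600, 3), (480, 640, 3)]
```

View pics/c_cov_t.png

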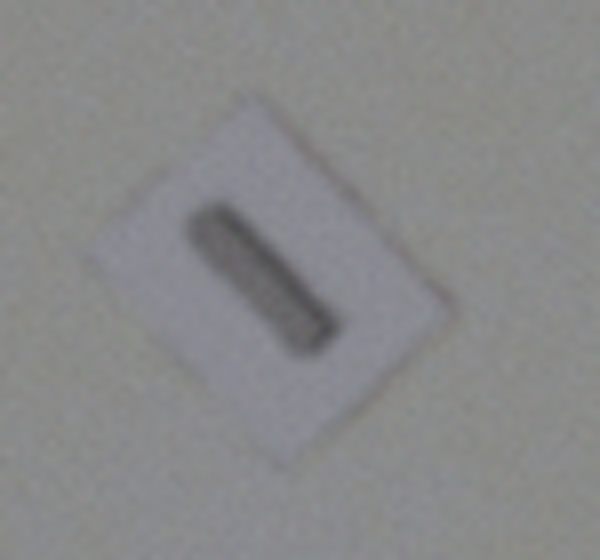

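View pics/c_port_t.png

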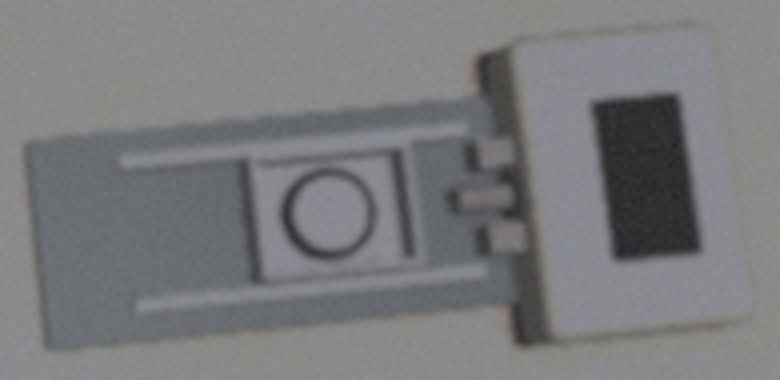

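View pics/c_cov_s.png

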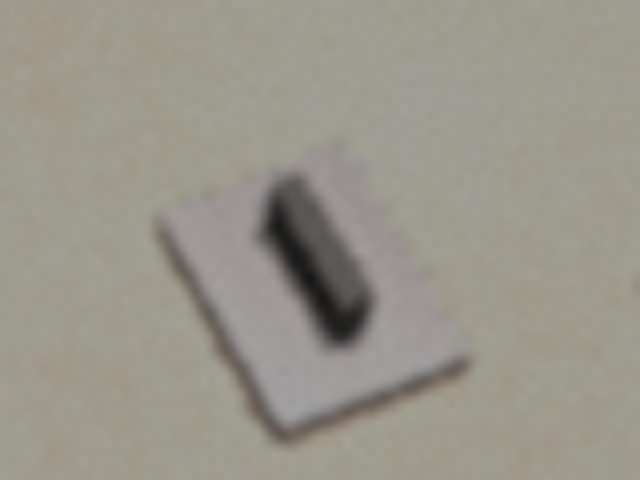

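View pics/c_port_s.png

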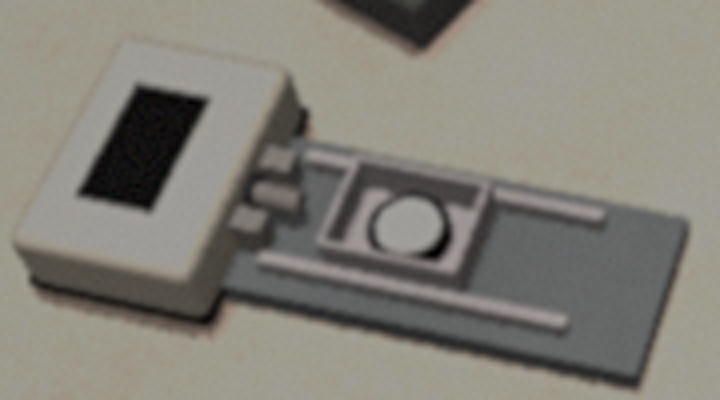

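```bash
cat > m1.py <<'E'
from h import *
t=eyes.get_image("top"); s=eyes.get_image("scene")
def up(p,x0,y0,k): return (np.array(p,float)+.5)/k-.5+[x0,y0]
def rep(n,P):
    P=P[:,:2]; e=np.roll(P,-1,0)-P
    print(n,"ctr",P.mean(0).round(4),"lens",np.linalg.norm(e,axis=1).round(4),"ang",np.degrees(np.arctan2(e[:,1],e[:,0])).round(1))
rep("cov top",onz(t,up([(250,95),(455,310),(283,465),(88,255)],195,210,8),.012))
rep("cov scn",onz(s,up([(335,142),(470,358),(283,432),(158,215)],300,170,8),.012))
rep("bar top",onz(t,up([(222,205),(338,325),(305,355),(188,230)],195,210,8),.038))
T=lambda p,z:onz(t,up(p,300,155,4),z); S=lambda p,z:onz(s,up(p,95,130,4),z)
rep("deck top",T([(25,143),(490,97),(520,303),(48,350)],.02))
rep("rails top",T([(120,160),(465,128),(487,271),(137,305)],.032))
rep("rails scn",S([(606,214),(305,155),(258,260),(566,321)],.032))
rep("hous top",T([(516,40),(718,27),(750,318),(548,337)],.064))
rep("hous scn",S([(292,73),(205,280),(16,245),(122,40)],.064))
rep("cass top",T([(256,158),(410,145),(424,263),(264,281)],.052))
rep("cass scn",S([(492,186),(465,283),(322,248),(350,160)],.052))
E
python3 m1.py
```

```text
cov top ctr [0.4513 0.2421] lens [0.0849 0.065  0.0815 0.0643] ang [-135.1  133.    44.5  -44. ]
cov scn ctr [0.4514 0.244 ] lens [0.0879 0.0645 0.0859 0.064 ] ang [  44.6  -45.5 -135.7  136.2]
bar top ctr [0.4513 0.2402] lens [0.0463 0.0122 0.0475 0.0116] ang [-134.6  133.3   44.6  -52.5]
deck top ctr [ 0.5338 -0.0739] lens [0.2701 0.1195 0.2704 0.1184] ang [ -83.4 -173.    96.4    6.8]
rails top ctr [ 0.5366 -0.0889] lens [0.1976 0.0819 0.1987 0.0821] ang [ -83.8 -172.4   96.3    6.8]
rails scn ctr [ 0.5365 -0.0865] lens [0.2019 0.0831 0.1992 0.0817] ang [ -82.8    7.6   97.7 -174.3]
hous top ctr [ 0.556  -0.2652] lens [0.1152 0.1621 0.1133 0.1641] ang [ -85.2 -175.9   95.9    4.7]
hous scn ctr [ 0.5591 -0.2582] lens [0.1607 0.1209 0.1639 0.1177] ang [   9.5  -81.4 -171.6   97. ]
cass top ctr [ 0.537  -0.1043] lens [0.0863 0.0658 0.0893 0.0681] ang [ -84.2 -174.2   97.2    3.3]
cass scn ctr [ 0.5411 -0.0981] lens [0.0725 0.0931 0.0672 0.0934] ang [  12.   -85.3 -167.4   98.1]
```

The crop confirms it: an uncoloured plate with an upright grey bar, measuring about 65 x 85 mm in both views. It sits at (0.451, 0.242) with its long axis at 44.8°. The channel points along -83.5° and the cassette is near (0.537, -0.103).

```bash
cat > go.py <<'E'
import sys
from h import *
# usage: go.py x y z yawY(deg of tool y axis, mod 180)
o=arm.observe(); R=cv2.Rodrigues(np.array(o["ee_rot"]))[0]; p=np.array(o["position"])
a=list(map(float,sys.argv[1:]))
d=R.T@(np.array(a[:3])-p)*1000
yy=np.degrees(np.arctan2(R[1,1],R[0,1]))
print("t",o["clock"],"pos",p.round(4),"yaw",yy.round(1),"tilt",np.degrees(np.arccos(-R[2,2])).round(2),"F",np.round(o["force"],1),"w",round(o["width"],3),"j7",round(o["joints"][6],2))
print("shift tool mm",d.round(1), "turn", (-(a[3]-yy)) if len(a)>3 else "")
E
python3 go.py .5 -.15 .2
```

```text
t 0.3 pos [ 0.1411 -0.6087  0.1975] yaw -77.0 tilt 0.03 F [-0.3  0.5  0.2] w 0.999 j7 -0.08
shift tool mm [ 453.2 -365.8   -2.4] turn
```

```bash
python3 -m inch '[[[0,30,-24,0,0],[0,38,-31,0,0],[0,38,-31,0,0],[0,38,-31,0,0],[0,38,-31,0,0],[0,38,-31,0,0],[0,38,-31,0,0],[0,38,-31,0,0],[0,38,-31,0,0],[0,38,-31,0,0],[0,38,-31,0,0],[0,30,-20,0,0]]]'; python3 go.py .4513 .2415 .15 134.8;python3 go.py .4513 .2415 .15 -45.2
```

```text
clock: 1.5
position: [0.4951, -0.1596, 0.1963]
ee_rot: [3.118, 0.336, 0.0]
force: [0.3, -0.8, 0.4]
width: 1.0
t 1.5 pos [ 0.4951 -0.1596  0.1963] yaw -77.7 tilt 0.29 F [ 0.3 -0.8  0.4] w 1.0 j7 -1.24
shift tool mm [  42.6 -401.5   44.3] turn -212.49877951398946
t 1.5 pos [ 0.4951 -0.1596  0.1963] yaw -77.7 tilt 0.29 F [ 0.3 -0.8  0.4] w 1.0 j7 -1.24
shift tool mm [  42.6 -401.5   44.3] turn -32.49877951398946
```

```bash
python3 -m inch '[[[0,0,0,0,-8.1],[0,0,0,0,-8.1],[0,0,0,0,-8.1],[0,0,0,0,-8.1]]]'; python3 go.py .4513 .2415 .15 -45.2
```

```text
clock: 1.9
position: [0.4999, -0.1511, 0.1964]
ee_rot: [2.885, 1.235, 0.003]
force: [-0.7, -0.6, -0.5]
width: 1.001
t 1.9 pos [ 0.4999 -0.1511  0.1964] yaw -43.6 tilt 0.22 F [-0.7 -0.6 -0.5] w 1.001 j7 -0.69
shift tool mm [ 250.6 -306.3   45.4] turn 1.5669148962397514
```

```bash
python3 -m inch '[[[0,20,-24,0,0],[0,28,-34,0,0],[0,28,-34,2,0],[0,28,-34,4,0],[0,28,-34,4,0],[0,28,-34,4,0],[0,28,-34,4,0],[0,28,-34,4,0],[0,20,-24,4,0],[0,8,-10,4,0],[0,4,-4,4,0],[0,0,0,4,0]]]'; python3 go.py .4513 .2415 .07 -45.2
```

```text
clock: 3.1
position: [0.4522, 0.2481, 0.1566]
ee_rot: [2.883, 1.237, 0.011]
force: [0.1, -0.5, -0.8]
width: 1.0
t 3.1 pos [0.4522 0.2481 0.1566] yaw -43.6 tilt 0.47 F [ 0.1 -0.5 -0.8] w 1.0 j7 -1.59
shift tool mm [-5.8  3.3 86.6] turn 1.6316088180509922
```

```bash
python3 -m inch '[[[0,-3,2,20,1],[0,-2,1,25,0.6],[0,-1,0,25,0],[0,0,0,16,0],[0,0,0,0,0]]]'; python3 go.py .4513 .2415 .016 -45.2
python3 - <<'E'
from h import *
t=eyes.get_image("top"); s=eyes.get_image("scene")
crop(t,180,190,110,90,7,"pics/a_t.png"); crop(s,290,130,110,100,6,"pics/a_s.png")
E
```

```text
clock: 3.6
position: [0.4537, 0.234, 0.0674]
ee_rot: [2.903, 1.181, 0.012]
force: [-0.4, -0.2, 0.2]
width: 0.997
t 3.6 pos [0.4537 0.234  0.0674] yaw -45.7 tilt 0.62 F [-0.4 -0.2  0.2] w 0.997 j7 -1.69
shift tool mm [ 3.3 -7.5 51.3] turn -0.5254241449314776
```

View pics/a_s.png

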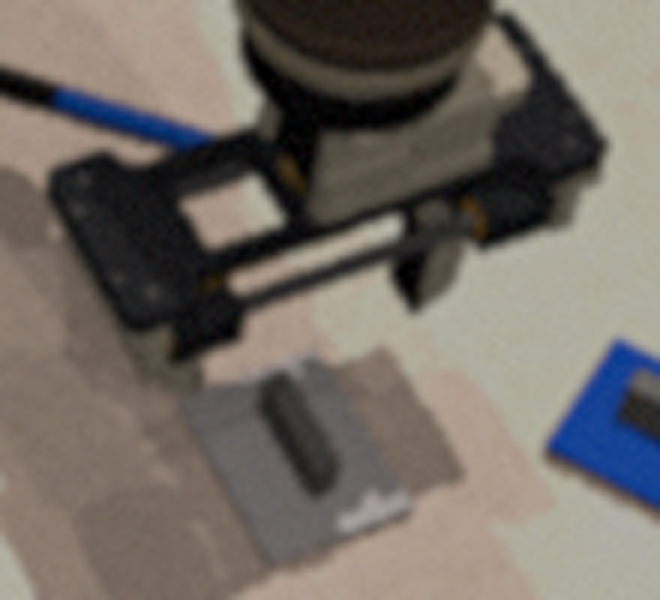

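View pics/a_t.png

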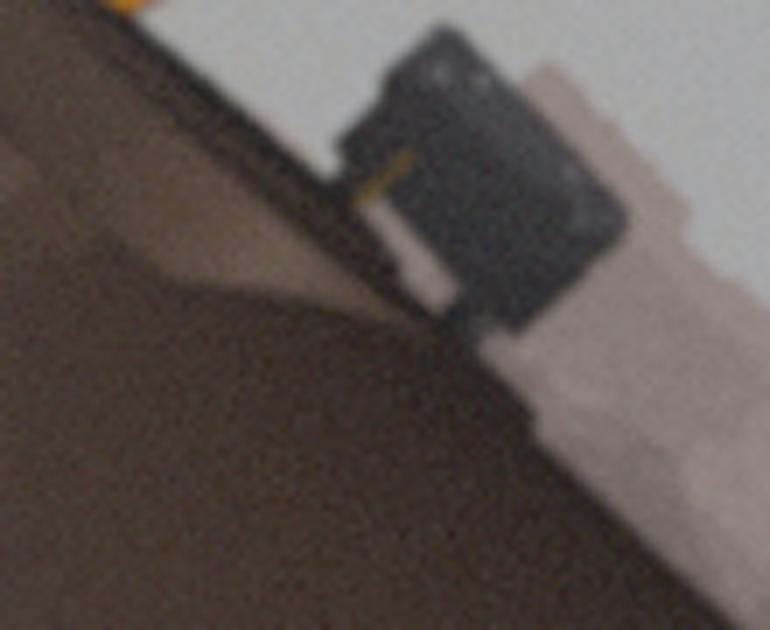

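The scene crop shows the open jaws straddling the grey bar, which is at crop (300,430), and aligned with it. The top view is blocked by the hand. I'll correct sideways and go down.

```bash
python3 -m inch '[[[0,3,-7,0,0],[0,0,0,18,0],[0,0,0,16,0],[0,0,0,0,0]]]'; python3 go.py .4513 .2415 .017 -45.2
```

```text
clock: 4.1
position: [0.4556, 0.2451, 0.0393]
ee_rot: [2.905, 1.179, 0.03]
force: [0.1, 1.2, 1.5]
width: 0.999
t 4.1 pos [0.4556 0.2451 0.0393] yaw -45.8 tilt 1.16 F [0.1 1.2 1.5] w 0.999 j7 -1.74
shift tool mm [-5.9 -0.7 22.2] turn -0.6189369200802588
```

```bash
python3 -m inch '[[[0,-5,-1,10,0],[0,0,0,10,0],[0,0,0,0,0]]]'; python3 go.py .4513 .2415 .017 -45.2
```

```text
clock: 4.4
position: [0.4526, 0.2437, 0.0204]
ee_rot: [2.906, 1.18, 0.037]
force: [0.9, 0.2, 0.3]
width: 1.003
t 4.4 pos [0.4526 0.2437 0.0204] yaw -45.8 tilt 1.37 F [0.9 0.2 0.3] w 1.003 j7 -1.77
shift tool mm [-2.5  0.7  3.3] turn -0.6071520639787877
```

```bash
python3 -m inch '[[[0,-2,0,3,0],[0.3,0,0,0,0],[0.6,0,0,0,0],[1,0,0,0,0],[1,0,0,0,0],[1,0,0,0,0],[1,0,0,0,0],[1,0,0,0,0]]]' 25; python3 go.py .4513 .2415 .12 -45.2
```

```text
clock: 5.2
position: [0.4519, 0.2427, 0.0182]
ee_rot: [2.906, 1.179, 0.039]
force: [0.5, 0.2, 0.3]
width: 0.44
t 5.2 pos [0.4519 0.2427 0.0182] yaw -45.8 tilt 1.46 F [0.5 0.2 0.3] w 0.44 j7 -1.77
shift tool mm [   0.9    1.9 -101.8] turn -0.6270291600580649
```

```bash
python3 -m inch '[[[1,0,0,0,0],[1,0,0,0,0],[1,0,0,0,0],[1,0,0,0,0],[1,0,0,0,0],[1,0,0,0,0]]]' 25; python3 go.py .4513 .2415 .12 -45.2
```

```text
clock: 5.8
position: [0.4519, 0.2427, 0.0182]
ee_rot: [2.906, 1.179, 0.039]
force: [0.1, -0.6, 0.2]
width: 0.001
t 5.8 pos [0.4519 0.2427 0.0182] yaw -45.8 tilt 1.46 F [ 0.1 -0.6  0.2] w 0.001 j7 -1.77
shift tool mm [   0.9    1.9 -101.8] turn -0.6263768196077919
```

Run:
```python
from h import *
t=eyes.get_image("top"); s=eyes.get_image("scene")
cv2.imwrite("pics/b_t.png",t["frame"]); crop(s,290,130,110,100,6,"pics/b_s.png")
o=arm.observe()
print(proj(s,o["position"]),proj(s,[.4513,.242,.038]))
```

```text
[[338.11946321 203.82344973]] [[338.77299974 199.24395932]]
```

View pics/b_s.png

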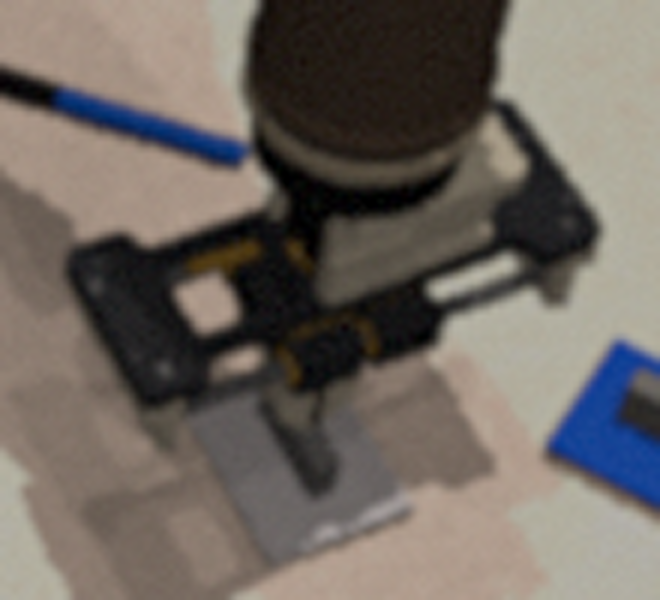

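Run:
```python
from h import *
s=eyes.get_image("scene"); f=s["frame"]; s["frame"]=cv2.convertScaleAbs(f,alpha=2.2)
crop(s,315,170,50,60,10,"pics/b2_s.png")
```

```text
(no output)
```

View pics/b2_s.png

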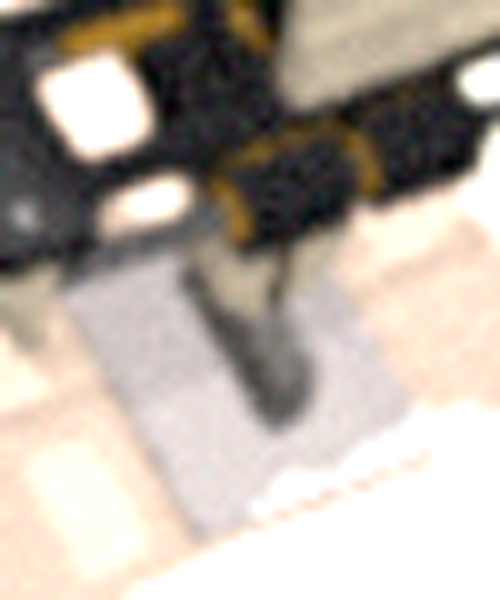

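View pics/b_t.png

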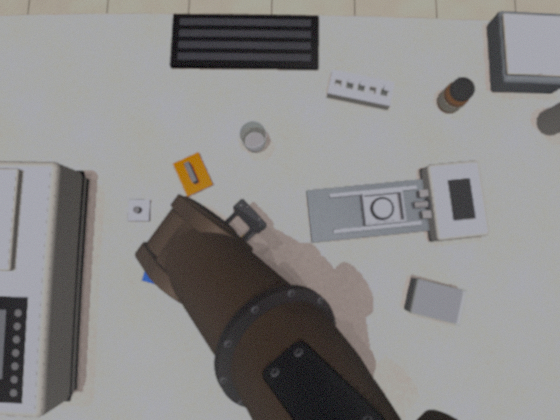

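```bash
python3 -m inch '[[[1,0,0,-15,0],[1,0,0,-20,0],[1,0,0,-20,0],[1,0,0,-20,0],[1,0,0,0,0]]]'
python3 - <<'E'
from h import *
s=eyes.get_image("scene"); f=s["frame"]; 
o=arm.observe(); print(proj(s,o["position"]),o["position"],o["width"])
s["frame"]=cv2.convertScaleAbs(f,alpha=1.8)
crop(s,290,130,90,100,6,"pics/b3_s.png")
E
```

```text
clock: 6.45
position: [0.4491, 0.2421, 0.095]
ee_rot: [2.906, 1.18, 0.035]
force: [-0.2, -0.0, 0.1]
width: 0.004
[[341.49927534 185.39064893]] [0.44856189 0.24153623 0.09384152] 0.0038703802930879065
```

View pics/b3_s.png

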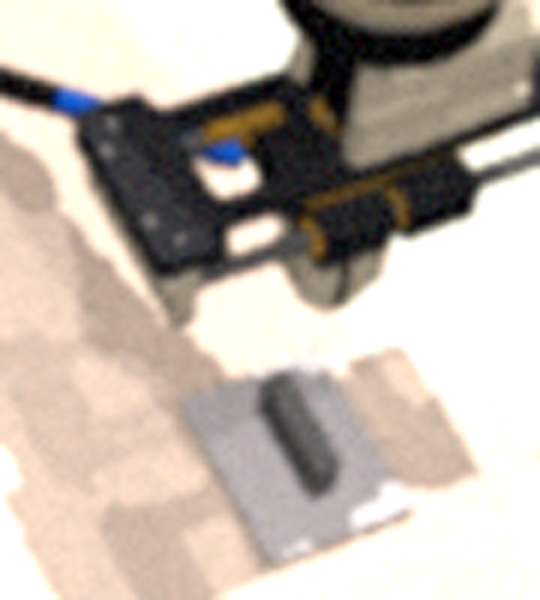

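Run:
```python
from h import *
for n in("scene","top"):
    d=eyes.get_image(n); c,v=ray(d,[(280,210)]); print(n,c.round(3),v.round(3))
    if n=="scene":
        d["frame"]=cv2.convertScaleAbs(d["frame"],alpha=1.3)
        crop(d,310,140,70,70,8,"pics/b4.png")
        o=arm.observe(); R=cv2.Rodrigues(np.array(o["ee_rot"]))[0]; print(R.round(3))
        for back in (0,.019,.04):
            for x in(-.0095,0,.0095):
                print(back,x,((proj(d,o["position"]+R@[x,0,-back])[0]-[310,140]+.5)*8).round(0))
```

```text
scene [1.047 0.319 0.952] [[-0.483 -0.188 -0.855]]
[[ 0.717  0.697  0.02 ]
 [ 0.697 -0.717  0.002]
 [ 0.016  0.013 -1.   ]]
0 -0.0095 [239. 343.]
0 0 [255. 367.]
0 0.0095 [270. 391.]
0.019 -0.0095 [247. 304.]
0.019 0 [262. 329.]
0.019 0.0095 [278. 353.]
0.04 -0.0095 [255. 260.]
0.04 0 [271. 285.]
0.04 0.0095 [287. 310.]
top [0.432 0.115 0.966] [[ 0.104  0.011 -0.995]]
```

View pics/b4.png

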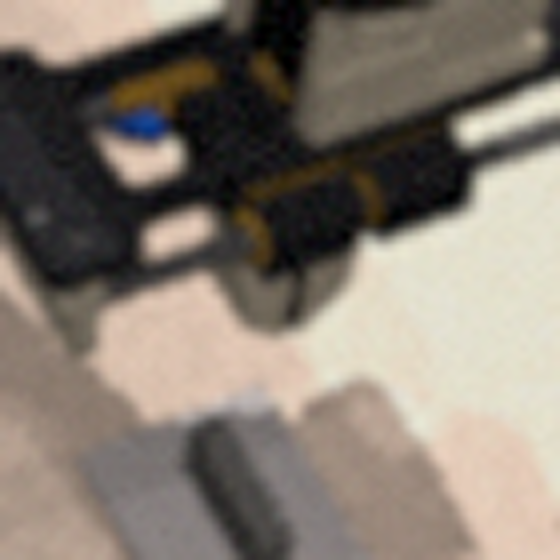

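Run:
```python
from h import *
d=eyes.get_image("scene")
o=arm.observe(); R=cv2.Rodrigues(np.array(o["ee_rot"]))[0]
for y in(-.095,.095):
  for back in (.019,.066,.085,.1):
    for x in(-.0375,.0375):
                print(y,back,x,((proj(d,o["position"]+R@[x,y,-back])[0]-[310,140]+.5)*8).round(0))
```

```text
-0.095 0.019 -0.0375 [485. 133.]
-0.095 0.019 0.0375 [614. 319.]
-0.095 0.066 -0.0375 [513.  29.]
-0.095 0.066 0.0375 [649. 218.]
-0.095 0.085 -0.0375 [525. -16.]
-0.095 0.085 0.0375 [663. 175.]
-0.095 0.1 -0.0375 [535. -52.]
-0.095 0.1 0.0375 [675. 141.]
0.095 0.019 -0.0375 [-93. 339.]
0.095 0.019 0.0375 [ 20. 539.]
0.095 0.066 -0.0375 [-87. 239.]
0.095 0.066 0.0375 [ 31. 444.]
0.095 0.085 -0.0375 [-84. 196.]
0.095 0.085 0.0375 [ 36. 404.]
0.095 0.1 -0.0375 [-82. 162.]
0.095 0.1 0.0375 [ 40. 371.]
```

Run:
```python
from h import *
for n in("scene","top"):
    d=eyes.get_image(n); P=[[.1*np.cos(a),.1*np.sin(a),0] for a in np.linspace(0,6.28,60)]
    f=d["frame"].copy()
    for i,p in enumerate(proj(d,P)): cv2.circle(f,tuple(int(v) for v in p),1,(0,0,255),-1)
    o=arm.observe(); R=cv2.Rodrigues(np.array(o["ee_rot"]))[0]
    q=proj(d,[o["position"]-R[:,2]*k for k in(0,.1,.2,.3)]).astype(int)
    cv2.polylines(f,[q.reshape(-1,1,2)],False,(0,255,0),1)
    cv2.imwrite(f"pics/base_{n}.png",f)
print(o["joints"].round(3),o["position"].round(3))
```

```text
[-0.212  0.413 -0.512  1.965  0.287  0.818 -1.683] [0.447 0.241 0.092]
```

View pics/base_scene.png

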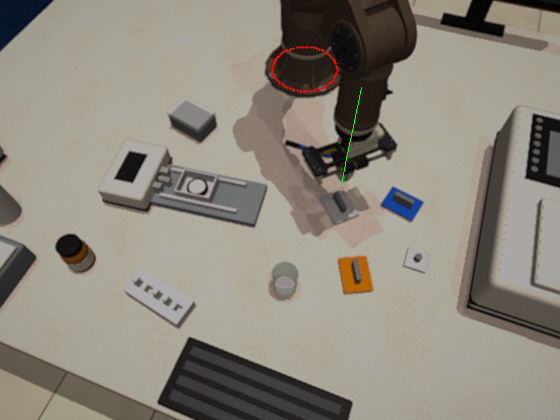

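View pics/base_top.png

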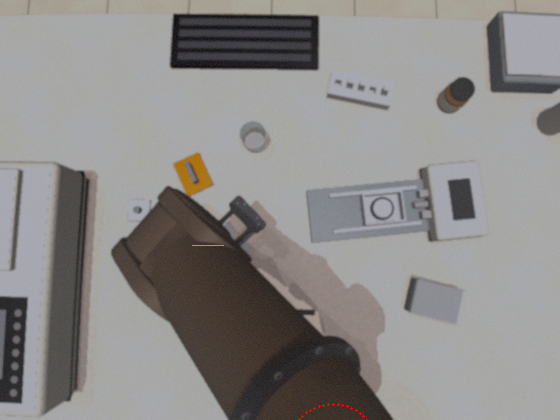

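Run:
```python
from h import *
for n,(x0,y0) in dict(scene=(290,110),top=(195,170)).items():
    d=eyes.get_image(n)
    o=arm.observe(); R=cv2.Rodrigues(np.array(o["ee_rot"]))[0]
    f=cv2.convertScaleAbs(d["frame"],alpha=1.6)[y0:y0+90,x0:x0+110]
    f=cv2.resize(f,None,fx=6,fy=6,interpolation=cv2.INTER_CUBIC)
    for back,c in((.066,(0,0,255)),(.0,(0,255,0))):
        B=[[x,y,-back] for x,y in((-.0375,-.095),(.0375,-.095),(.0375,.095),(-.0375,.095))] if back else [[x,y,0] for x,y in((-.0095,-.019),(.0095,-.019),(.0095,.019),(-.0095,.019))]
        q=((proj(d,o["position"]+np.array(B)@R.T)-[x0,y0]+.5)*6).astype(np.int32)
        cv2.polylines(f,[q.reshape(-1,1,2)],True,c,1)
    cv2.imwrite(f"pics/ov_{n}.png",f)
```

```text
(no output)
```

View pics/ov_scene.png

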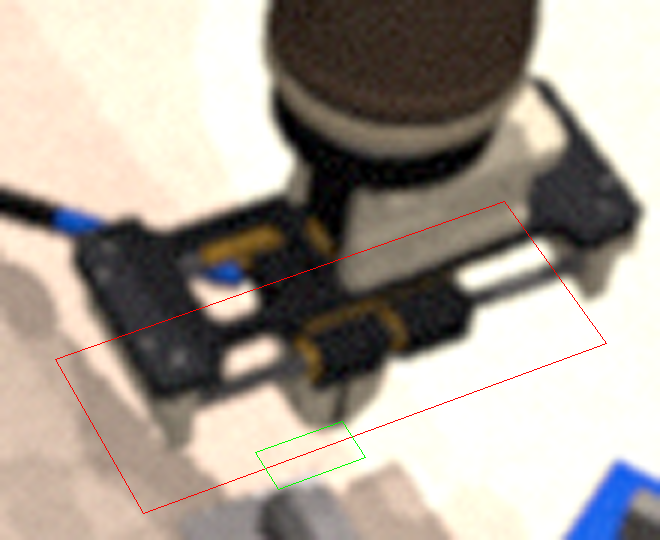

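View pics/ov_top.png

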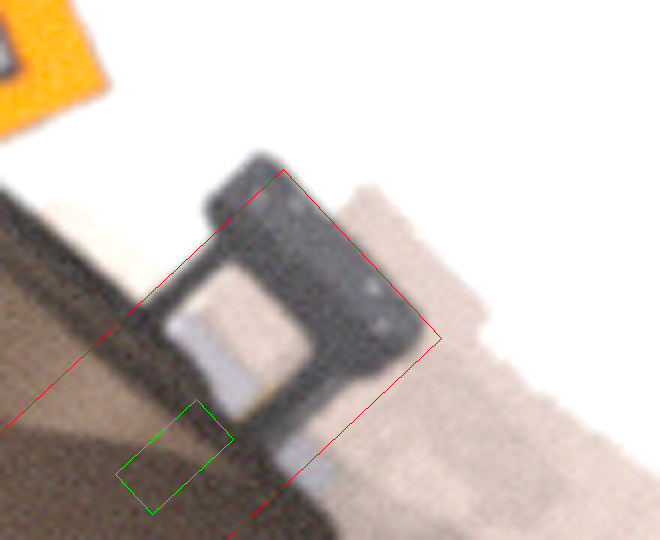

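Run:
```python
from h import *
s=eyes.get_image("scene");t=eyes.get_image("top");o=arm.observe(); R=cv2.Rodrigues(np.array(o["ee_rot"]))[0]
print(o["position"].round(4))
for a,b in (((265,155),(165,392)),((420,330),(78,255))):
    c1,v1=ray(t,[np.array(a)/6-.4+[195,170]]);c2,v2=ray(s,[np.array(b)/6-.4+[290,110]])
    A=np.c_[v1[0],-v2[0]];k=np.linalg.lstsq(A,c2-c1,rcond=None)[0]
    p=c1+k[0]*v1[0];q=c2+k[1]*v2[0];print(p.round(4),q.round(4),"tool frame",(R.T@((p+q)/2-o["position"])*1000).round(1))
```

```text
[0.4476 0.241  0.0923]
[0.5347 0.1972 0.2261] [0.5336 0.2004 0.2263] tool frame [  34.5   92.2 -132.4]
[0.4838 0.1504 0.2191] [0.4832 0.1523 0.2192] tool frame [ -35.    90.8 -126.3]
```

```bash
python3 -m inch '[[[0,0,0,0,0],[0,0,0,0,0],[0,0,0,0,0],[0,0,0,0,0],[0,0,0,0,0],[0,0,0,0,0],[0,0,0,0,0],[0,0,0,0,0],[0,0,0,0,0]]]'
python3 - <<'E'
from h import *
for n,(x0,y0) in dict(scene=(290,120),).items():
    d=eyes.get_image(n)
    o=arm.observe(); R=cv2.Rodrigues(np.array(o["ee_rot"]))[0]
    f=cv2.convertScaleAbs(d["frame"],alpha=1.6)[y0:y0+90,x0:x0+110]
    f=cv2.resize(f,None,fx=6,fy=6,interpolation=cv2.INTER_CUBIC)
    for back,c in((.03,(0,0,255)),(.0,(0,255,0))):
      for sg in(-1,1):
        B=[[x,y*sg,-back] for x,y in((-.0095,.046),(.0095,.046),(.0095,.065),(-.0095,.065))]
        q=((proj(d,o["position"]+np.array(B)@R.T)-[x0,y0]+.5)*6).astype(np.int32)
        cv2.polylines(f,[q.reshape(-1,1,2)],True,c,1)
    cv2.imwrite(f"pics/ov2_{n}.png",f)
E
python3 go.py .4513 .242 .05 -45.2
```

```text
clock: 7.85
position: [0.4475, 0.241, 0.092]
ee_rot: [2.905, 1.181, 0.027]
force: [-0.3, 0.3, 0.8]
width: 0.738
t 7.9 pos [0.4475 0.241  0.092 ] yaw -45.8 tilt 1.04 F [-0.5  0.1  0.4] w 0.781 j7 -1.68
shift tool mm [ 2.9  1.5 42. ] turn -0.5726851741709993
```

View pics/ov2_scene.png

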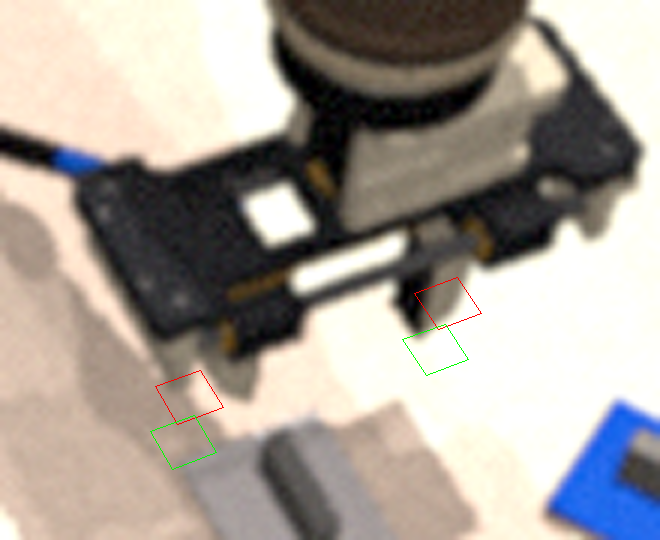

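The overlay shows that the real fingertips end about 25–30 mm behind the reported TCP, at crop (420,330) and (240,395). That is why the jaws shut above the bar. I'll go down further than the numbers say, watching the force.

```bash
python3 -m inch '[[[0,3,1,10,0],[0,0,0,20,0],[0,0,0,20,0],[0,0,0,15,0],[0,0,0,0,0]]]'; python3 go.py .4513 .242 0 -45.2
```

```text
clock: 8.4
position: [0.4529, 0.243, 0.0231]
ee_rot: [2.906, 1.18, 0.03]
force: [-0.5, 1.1, -0.3]
width: 1.002
t 8.4 pos [0.4529 0.243  0.0231] yaw -45.8 tilt 1.13 F [-0.5  1.1 -0.3] w 1.002 j7 -1.76
shift tool mm [-2.2 -0.7 23.1] turn -0.5985397993771429
```

```bash
python3 -m inch '[[[0,-2,-1,8,-0.6],[0,0,0,6,0],[0,0,0,0,0]]]'; python3 go.py .4513 .242 0 -45.2;python3 -m inch '[[[0,0,0,5,0],[0,0,0,0,0]]]';python3 go.py .4513 .242 0 -45.2
```

```text
clock: 8.7
position: [0.4512, 0.2427, 0.0083]
ee_rot: [2.899, 1.197, 0.03]
force: [-0.1, 0.2, -0.6]
width: 0.999
t 8.7 pos [0.4512 0.2427 0.0083] yaw -45.1 tilt 1.14 F [-0.1  0.2 -0.6] w 0.999 j7 -1.77
shift tool mm [-0.6  0.5  8.3] turn 0.06474487225385417
clock: 8.9
position: [0.4518, 0.243, 0.0035]
ee_rot: [2.899, 1.197, 0.032]
force: [-0.1, -1.1, -0.2]
width: 0.998
t 8.9 pos [0.4518 0.243  0.0035] yaw -45.1 tilt 1.2 F [-0.1 -1.1 -0.2] w 0.998 j7 -1.78
shift tool mm [-1.1  0.3  3.4] turn 0.0569068691637753
```

```bash
python3 -m inch '[[[0,-1,0,5,0],[0,0,0,0,0]]]';python3 go.py .4513 .242 0 -45.2
python3 - <<'E'
from h import *
d=eyes.get_image("scene");d["frame"]=cv2.convertScaleAbs(d["frame"],alpha=1.6)
crop(d,300,150,90,80,7,"pics/d1.png")
E
```

```text
clock: 9.1
position: [0.4515, 0.2424, -0.0015]
ee_rot: [2.899, 1.196, 0.033]
force: [0.2, 0.1, -0.6]
width: 1.002
t 9.1 pos [ 0.4515  0.2424 -0.0015] yaw -45.2 tilt 1.25 F [ 0.2  0.1 -0.6] w 1.002 j7 -1.78
shift tool mm [-0.4  0.1 -1.5] turn 0.04248114582421181
```

View pics/d1.png

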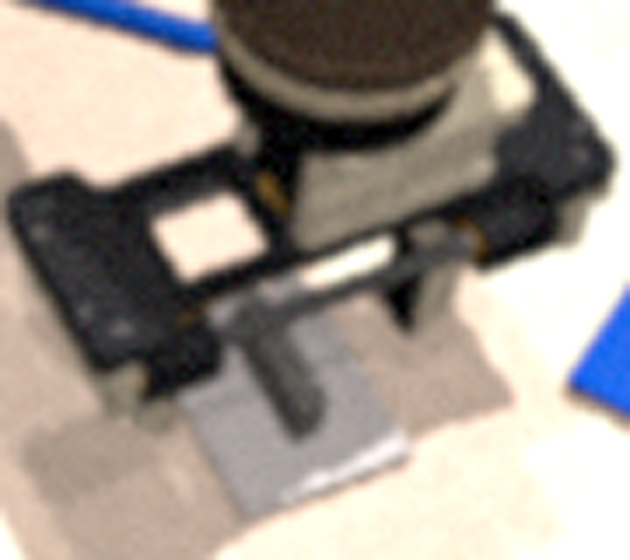

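```bash
python3 - <<'E'
from h import *
d=eyes.get_image("scene");o=arm.observe(); R=cv2.Rodrigues(np.array(o["ee_rot"]))[0]
for b in (0,.01,.02,.03,.04): print(b,((proj(d,o["position"]+R@[.0095,-.046,-b])[0]-[300,150]+.5)*7).round(0))
E
python3 -m inch '[[[0,0,0,5,0],[0,0,0,0,0]]]';python3 go.py .4513 .242 -.01 -45.2
```

```text
0 [390. 385.]
0.01 [394. 370.]
0.02 [398. 354.]
0.03 [402. 338.]
0.04 [406. 322.]
clock: 9.4
position: [0.4522, 0.243, -0.0061]
ee_rot: [2.9, 1.197, 0.036]
force: [0.4, -0.6, 0.5]
width: 1.0
t 9.4 pos [ 0.4522  0.243  -0.0061] yaw -45.2 tilt 1.33 F [ 0.4 -0.6  0.5] w 1.0 j7 -1.79
shift tool mm [-1.4 -0.   3.9] turn 0.04433678066305902
```

```bash
python3 -m inch '[[[0,-1,0,7,0],[0,0,0,0,0],[0.5,0,0,0,0],[1,0,0,0,0],[1,0,0,0,0],[1,0,0,0,0],[1,0,0,0,0],[1,0,0,0,0],[1,0,0,0,0],[1,0,0,0,0],[1,0,0,0,0],[1,0,0,0,0]]]' 30;python3 go.py .4513 .242 -.01 -45.2;  python3 -m inch '[[[1,0,0,0,0],[1,0,0,0,0],[1,0,0,0,0],[1,0,0,0,0]]]'
```

```text
clock: 10.6
position: [0.4518, 0.2423, -0.0136]
ee_rot: [2.9, 1.197, 0.036]
force: [0.2, 0.8, -0.6]
width: 0.18
t 10.6 pos [ 0.4518  0.2423 -0.0136] yaw -45.2 tilt 1.35 F [ 0.2  0.8 -0.6] w 0.18 j7 -1.8
shift tool mm [-0.5 -0.1 -3.6] turn 0.04441121294284045
clock: 11.0
position: [0.4517, 0.2425, -0.0134]
ee_rot: [2.9, 1.197, 0.036]
force: [-0.7, -0.3, 1.0]
width: 0.132
```

```bash
python3 -m inch '[[[1,0,0,-10,0],[1,0,0,-25,0],[1,0,0,-30,0],[1,0,0,-30,0],[1,0,0,-15,0],[1,0,0,0,0]]]' 40;python3 go.py .537 -.103 .09 6.5
python3 - <<'E'
from h import *
d=eyes.get_image("scene");d["frame"]=cv2.convertScaleAbs(d["frame"],alpha=1.6)
crop(d,300,120,90,90,6,"pics/e1.png")
E
```

```text
clock: 11.6
position: [0.4476, 0.2415, 0.1023]
ee_rot: [2.899, 1.199, 0.032]
force: [0.5, -0.6, -1.3]
width: 0.126
t 11.6 pos [0.4476 0.2415 0.1023] yaw -45.1 tilt 1.18 F [ 0.5 -0.6 -1.3] w 0.126 j7 -1.66
shift tool mm [-180.3  306.9   12.9] turn -51.574356846126385
```

View pics/e1.png

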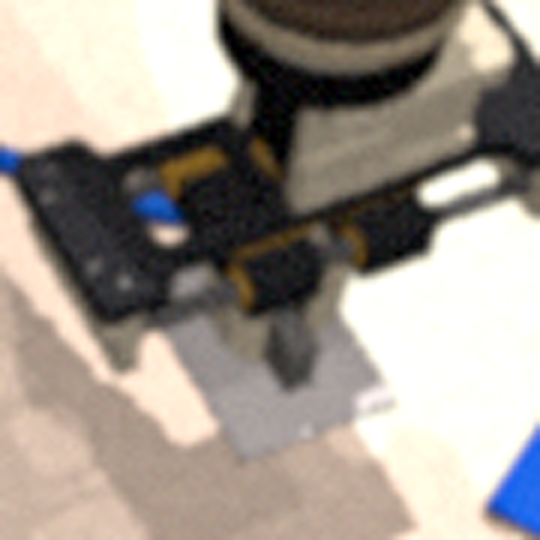

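The cover is held (opening 12 mm) and has come up with the fingers. Next I carry it over to the cassette.

```bash
python3 -m inch '[[[1,-10,17,0,0],[1,-18,30,0,0],[1,-20,34,0,0],[1,-20,34,0,0],[1,-20,34,0,0],[1,-20,34,0,0],[1,-20,34,0,0],[1,-18,30,0,0],[1,-10,17,0,0],[1,0,0,0,0]]]';python3 go.py .537 -.103 .09 6.5; python3 -m inch '[[[1,0,0,0,-5],[1,0,0,0,-8],[1,0,0,0,-8],[1,0,0,0,-8],[1,0,0,0,-8],[1,0,0,0,-8],[1,0,0,0,-4],[1,0,0,0,0]]]';python3 go.py .537 -.103 .09 6.5
```

```text
clock: 12.65
position: [0.5198, -0.0677, 0.0907]
ee_rot: [-2.899, -1.207, -0.009]
force: [0.4, -0.4, -1.7]
width: 0.129
t 12.65 pos [ 0.5198 -0.0677  0.0907] yaw -44.8 tilt 0.33 F [ 0.4 -0.4 -1.7] w 0.129 j7 -0.99
shift tool mm [-12.9  37.1   0.7] turn -51.312492091192496
clock: 13.45
position: [0.5127, -0.0603, 0.083]
ee_rot: [-2.083, -2.336, -0.0]
force: [0.1, -0.5, -1.8]
width: 0.13
t 13.45 pos [ 0.5127 -0.0603  0.083 ] yaw 6.5 tilt 0.68 F [ 0.1 -0.5 -1.8] w 0.13 j7 -0.24
shift tool mm [-45.1  19.2  -7.6] turn 0.04933186941382939
```

Run:
```python
import cv2
for n,x0,y0,w,h in(("top",350,180,90,60),("scene",155,155,90,70)):
    f=cv2.convertScaleAbs(cv2.imread(f"pics/{n}0.png"),alpha=1.6)
    cv2.imwrite(f"pics/cass_{n}.png",cv2.resize(f[y0:y0+h,x0:x0+w],None,fx=8,fy=8,interpolation=cv2.INTER_CUBIC))
```

```text
(no output)
```

View pics/cass_top.png

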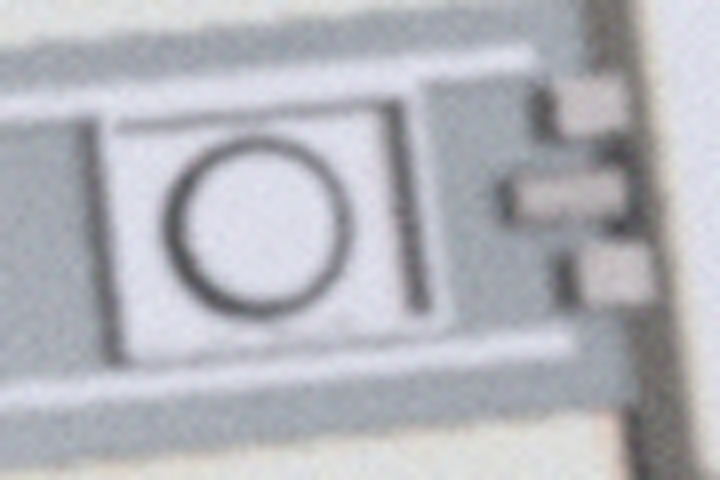

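View pics/cass_scene.png

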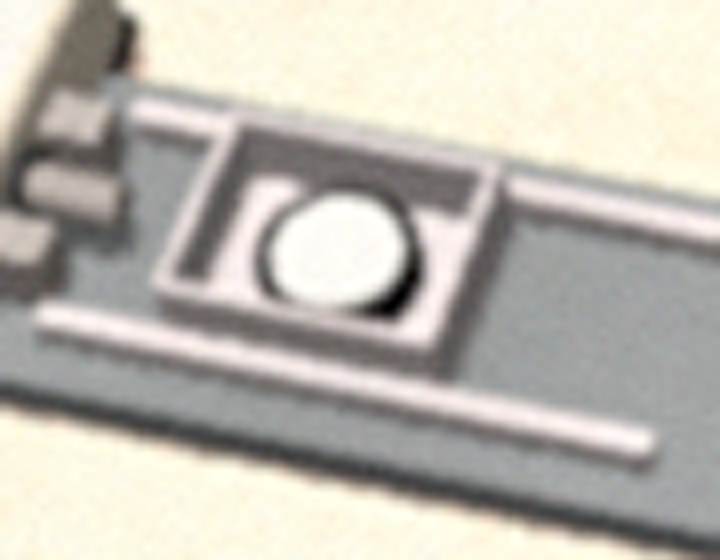

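Run:
```python
from h import *
t=eyes.get_image("top"); s=eyes.get_image("scene")
def up(p,x0,y0,k): return (np.array(p,float)+.5)/k-.5+[x0,y0]
T=lambda p,z:onz(t,up(p,350,180,8),z)[:,:2]; S=lambda p,z:onz(s,up(p,155,155,8),z)[:,:2]
a=np.radians(-83.5); e=np.array([np.cos(a),np.sin(a)]); n=np.array([-e[1],e[0]]) # port y, port x = ?
print("port y",e.round(3),"n",n.round(3))
P0=np.array([.537,-.103])
L=lambda q:np.round(np.c_[(q-P0)@n,(q-P0)@e]*1000,1).tolist()
print("cassT",L(T([(104,118),(127,362),(446,330),(428,84)],.052)))
print("cassS",L(S([(500,162),(435,350),(155,292),(232,118)],.052)))
print("railT upper edges,lower",L(T([(0,93),(530,45),(0,120),(535,72)],.032)),L(T([(0,382),(575,332),(0,405),(575,355)],.032)))
print("railS",L(S([(135,105),(720,215),(40,310),(650,435)],.032)))
print("disc T",L(T([(262,228)],.038)),"S",L(S([(342,250)],.038)))
print("blocks T face top edge",L(T([(555,105),(580,275)],.046)),"S",L(S([(110,125),(50,250)],.046)))
print("plunger tip T",L(T([(512,200)],.046)))
```

```text
port y [ 0.113 -0.994] n [0.994 0.113]
cassT [[33.6, -43.1], [-34.0, -44.9], [-34.0, 43.9], [34.3, 47.9]]
cassS [[-34.9, -44.9], [36.4, -47.9], [37.1, 42.1], [-30.6, 42.6]]
railT upper edges,lower [[46.0, -67.6], [45.1, 84.6], [38.4, -68.5], [37.2, 85.0]] [[-35.0, -77.0], [-37.2, 86.4], [-41.4, -77.7], [-43.6, 85.5]]
railS [[-40.9, 83.9], [-45.2, -112.0], [40.6, 83.4], [38.2, -114.6]]
disc T [[0.2, 0.2]] S [[0.1, -2.7]]
blocks T face top edge [[25.7, 84.6], [-22.3, 85.2]] S [[-22.6, 81.9], [26.9, 82.2]]
plunger tip T [[0.4, 68.9]]
```

```bash
python3 -m inch '[[[1,-15,6,0,0],[1,-20,8,0,0],[1,-11,5,0,0],[1,0,0,0,0]]]';python3 go.py .537 -.103 .06 6.5
```

```text
clock: 13.95
position: [0.5384, -0.1069, 0.0821]
ee_rot: [-2.093, -2.328, 0.001]
force: [-0.6, 0.3, -0.9]
width: 0.127
t 13.95 pos [ 0.5384 -0.1069  0.0821] yaw 6.1 tilt 0.63 F [-0.6  0.3 -0.9] w 0.127 j7 -0.16
shift tool mm [ 3.9 -0.8 22.2] turn -0.4260702062370507
```

```bash
python3 -m inch '[[[1,4,-1,7,-0.4],[1,0,0,10,0],[1,0,0,0,0],[1,0,0,0,0]]]';python3 go.py .537 -.103 .05 6.5;  python3 - <<'E'
from h import *
for n,x0,y0 in(("scene",140,120),("top",330,160)):
    d=eyes.get_image(n);d["frame"]=cv2.convertScaleAbs(d["frame"],alpha=1.6)
    crop(d,x0,y0,110,95,6,f"pics/f_{n}.png")
E
```

```text
clock: 14.35
position: [0.5355, -0.1008, 0.0631]
ee_rot: [-2.083, -2.335, 0.001]
force: [-0.4, -0.3, -0.8]
width: 0.128
t 14.35 pos [ 0.5355 -0.1008  0.0631] yaw 6.5 tilt 0.74 F [-0.4 -0.3 -0.8] w 0.128 j7 -0.18
shift tool mm [-2.5  1.4 13. ] turn 0.02395568072912102
```

View pics/f_scene.png

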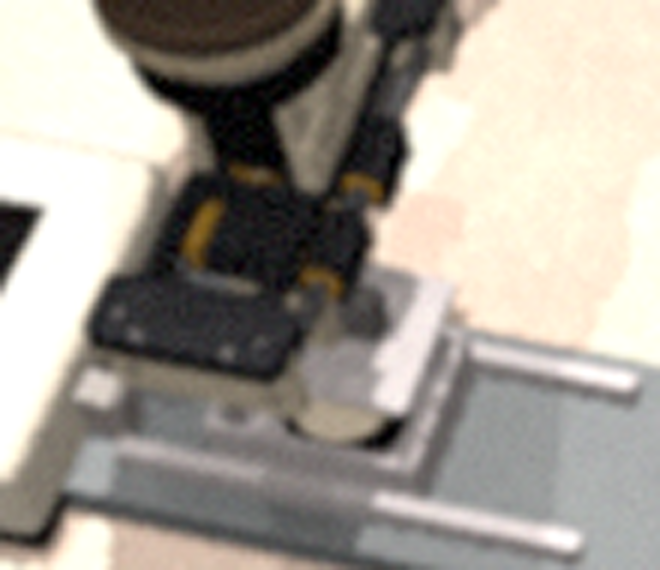

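View pics/f_top.png

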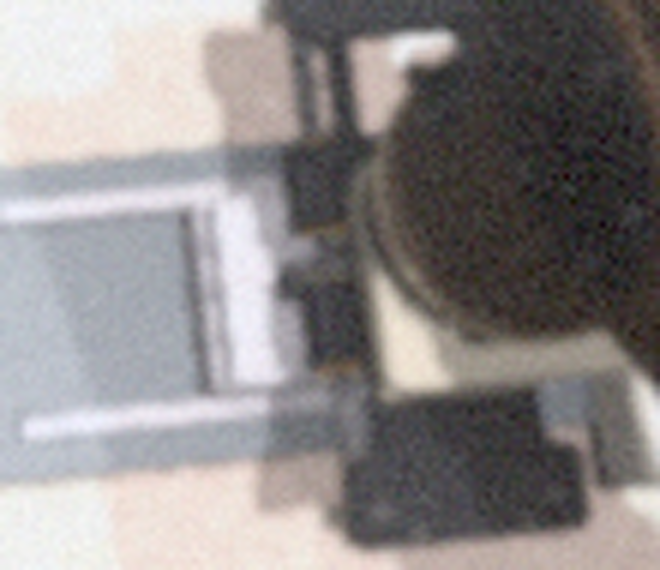

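```bash
cat > m2.py <<'E'
from h import *
t=eyes.get_image("top"); s=eyes.get_image("scene")
def up(p,x0,y0,k): return (np.array(p,float)+.5)/k-.5+[x0,y0]
a=np.radians(-83.5); e=np.array([np.cos(a),np.sin(a)]); n=np.array([-e[1],e[0]])
P0=np.array([.537,-.103])
L=lambda q:np.round(np.c_[(q[:,:2]-P0)@n,(q[:,:2]-P0)@e]*1000,1).tolist()
E
python3 - <<'E'
from m2 import *
T=lambda p,z:onz(t,up(p,330,160,6),z); S=lambda p,z:onz(s,up(p,140,120,6),z)
zc=.0631+.0134+.012
print("cover rear T",L(T([(218,195),(236,388)],zc)),"S corners",L(S([(405,415),(455,285)],zc)))
print("cass rear T",L(T([(190,210),(212,388)],.052)),"S",L(S([(408,468),(466,338)],.052)))
print("tcp",L(arm.observe()["position"][None]))
E
```

```text
cover rear T [[33.2, -42.8], [-35.3, -44.8]] S corners [[33.1, -47.7], [-31.9, -46.5]]
cass rear T [[33.3, -46.1], [-32.6, -45.9]] S [[35.2, -44.1], [-31.7, -46.4]]
tcp [[-0.8, -1.7]]
```

```bash
python3 -m inch '[[[1,-2.5,1,6,0],[1,0,0,8,0],[1,0,0,0,0]]]';python3 go.py .5375 -.104 .043 6.5
python3 - <<'E'
from m2 import *
print("tcp",L(arm.observe()["position"][None]))
E
```

```text
clock: 14.85
position: [0.5377, -0.1041, 0.0489]
ee_rot: [-2.086, -2.335, 0.0]
force: [-1.3, 0.4, -1.6]
width: 0.13
t 14.85 pos [ 0.5377 -0.1041  0.0489] yaw 6.5 tilt 0.61 F [-1.3  0.4 -1.6] w 0.13 j7 -0.2
shift tool mm [ 0.1 -0.1  5.9] turn -0.04515346479306892
tcp [[1.0, 1.2]]
```

```bash
python3 -m inch '[[[1,0,-0.6,5,0],[1,0,0,3,0],[1,0,0,0,0]]]';  python3 - <<'E'
from m2 import *
print("tcp",L(arm.observe()["position"][None]),arm.observe()["position"],arm.observe()["force"])
for n,x0,y0 in(("scene",140,120),("top",330,160)):
    d=eyes.get_image(n);d["frame"]=cv2.convertScaleAbs(d["frame"],alpha=1.6)
    crop(d,x0,y0,110,95,6,f"pics/g_{n}.png")
E
```

```text
clock: 15.25
position: [0.5377, -0.104, 0.0412]
ee_rot: [-2.086, -2.336, -0.001]
force: [0.5, 0.1, -0.7]
width: 0.129
tcp [[0.7, 1.1]] [ 0.53784194 -0.10396151  0.04158319] [ 0.43573401 -0.64483254 -1.52818741]
```

View pics/g_scene.png

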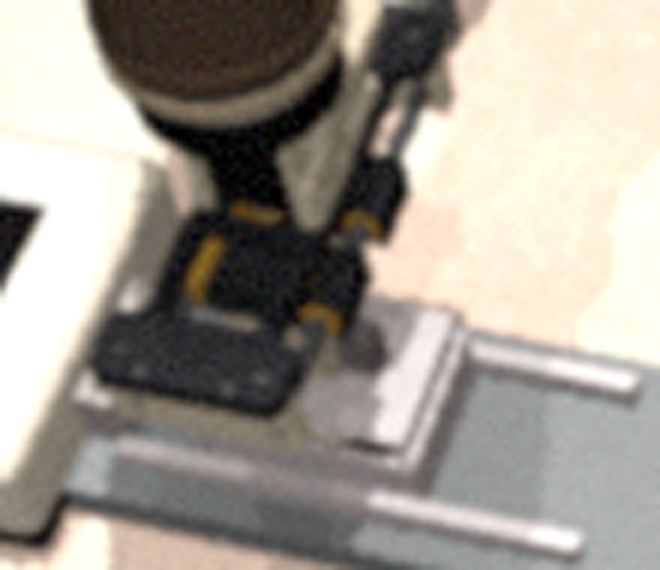

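View pics/g_top.png

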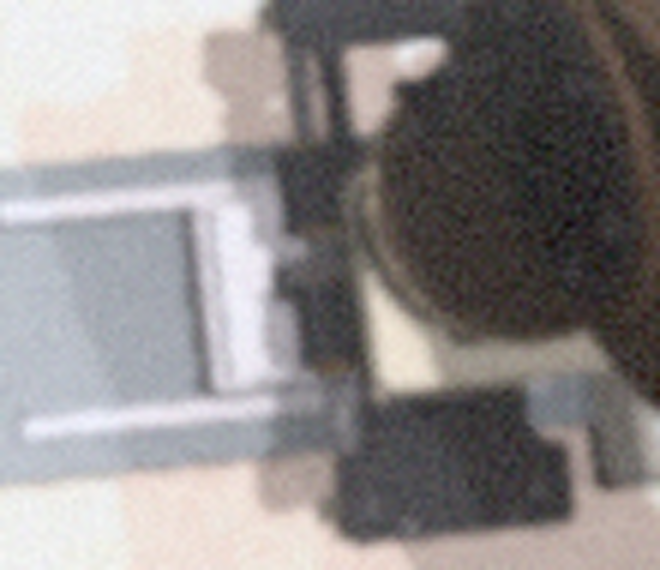

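The cover lies square inside the cassette outline, with its near-right corner at scene crop (385,450) just inside the rim corner (405,470). I'll lower it gently.

```bash
python3 -m inch '[[[1,0,-0.3,3,0],[1,0,0,0,0]]]'; python3 -m inch '[[[1,0,0,3,0],[1,0,0,0,0]]]';python3 go.py .5375 -.104 .0316 6.5
```

```text
clock: 15.65
position: [0.5379, -0.104, 0.0388]
ee_rot: [-2.087, -2.337, -0.002]
force: [-1.2, 0.7, -0.9]
width: 0.13
clock: 15.85
position: [0.5379, -0.104, 0.0356]
ee_rot: [-2.087, -2.337, -0.002]
force: [0.4, 0.2, -1.1]
width: 0.127
t 15.85 pos [ 0.5379 -0.104   0.0356] yaw 6.5 tilt 0.5 F [ 0.4  0.2 -1.1] w 0.127 j7 -0.21
shift tool mm [ 0.  -0.4  4. ] turn -0.0472665686725966
```

```bash
python3 -m inch '[[[1,0,-0.3,2,0],[1,0,0,0,0]]]'; python3 -m inch '[[[1,0,0,2,0],[1,0,0,0,0]]]';python3 -m inch '[[[1,0,0,1,0],[1,0,0,0,0]]]'
```

```text
clock: 16.05
position: [0.5375, -0.1041, 0.0333]
ee_rot: [-2.087, -2.337, -0.002]
force: [0.9, 0.6, -1.4]
width: 0.132
clock: 16.25
position: [0.5379, -0.1041, 0.0318]
ee_rot: [-2.088, -2.337, -0.003]
force: [-2.4, -0.2, 3.0]
width: 0.127
clock: 16.45
position: [0.5378, -0.1042, 0.0317]
ee_rot: [-2.088, -2.337, -0.002]
force: [-0.3, 0.7, 2.1]
width: 0.126
```

Contact came at TCP z = 0.0317, exactly the seated height. Now I release.

```bash
python3 -m inch '[[[0.7,0,0,0,0],[0.6,0,0,0,0],[0.6,0,0,0,0],[0.6,0,0,0,0],[0.6,0,0,0,0]]]'; python3 -m inch '[[[0.6,0,0,-10,0],[0.6,0,0,-20,0],[0.6,0,0,-25,0],[0.6,0,0,-20,0],[0.6,0,0,0,0]]]'
python3 - <<'E'
from h import *
for n,x0,y0 in(("scene",140,120),("top",330,160)):
    d=eyes.get_image(n);d["frame"]=cv2.convertScaleAbs(d["frame"],alpha=1.6)
    crop(d,x0,y0,110,95,6,f"pics/i_{n}.png")
E
```

```text
clock: 16.95
position: [0.5382, -0.1042, 0.0315]
ee_rot: [-2.089, -2.338, -0.003]
force: [-0.1, 0.5, 0.3]
width: 0.397
clock: 17.45
position: [0.5382, -0.104, 0.111]
ee_rot: [-2.086, -2.338, -0.002]
force: [0.7, -0.9, 0.1]
width: 0.4
```

View pics/i_scene.png

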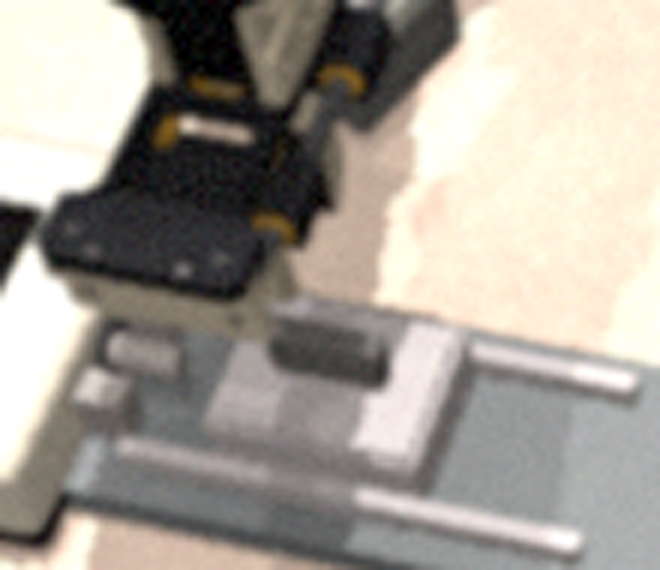

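View pics/i_top.png

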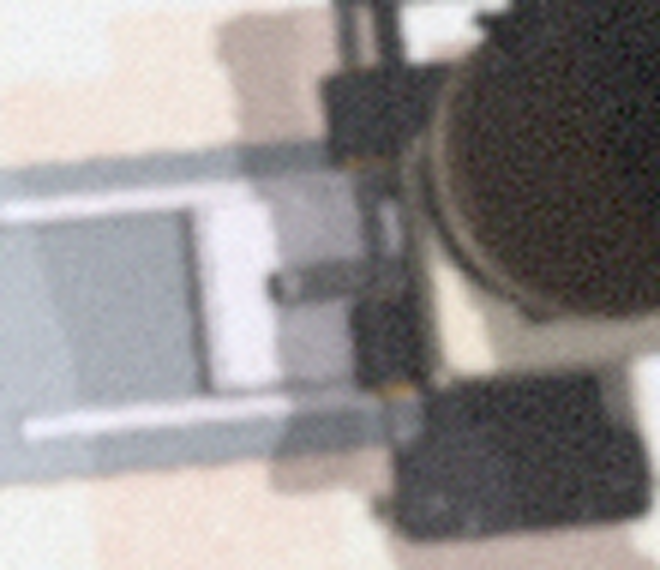

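The cover is seated flush and level: scene crop (330,400), bar (330,345), rim visible all round at the rear. Now I shut the fingers and go behind the cassette.

```bash
python3 -m inch '[[[1,15,0,0,0],[1,25,0,0,0],[1,25,0,0,0],[1,13,0,0,0],[1,0,0,0,0]]]' 20; python3 -m inch '[[[1,0,0,15,0],[1,0,0,25,0],[1,0,0,25,0],[1,0,0,15,0],[1,0,0,0,0]]]'
python3 - <<'E'
from m2 import *
print("tcp",L(arm.observe()["position"][None]))
E
python3 go.py .5285 -.0285 .02 6.5
```

```text
clock: 18.05
position: [0.5239, -0.0213, 0.1052]
ee_rot: [-2.081, -2.331, 0.006]
force: [0.1, -0.2, -0.1]
width: 0.022
clock: 18.55
position: [0.5226, -0.0237, 0.0213]
ee_rot: [-2.082, -2.331, 0.01]
force: [0.5, -0.1, -0.7]
width: 0.007
tcp [[-4.0, -80.7]]
t 18.65 pos [ 0.5239 -0.0233  0.0231] yaw 6.4 tilt 0.86 F [ 0.8 -0.3  0.5] w 0.007 j7 -0.38
shift tool mm [-5.7  4.1  3. ] turn -0.06158411750434212
```

```bash
python3 -m inch '[[[1,0,4.5,7,0],[1,0,0,7,0],[1,0,0,0,0]]]'
python3 - <<'E'
from m2 import *
o=arm.observe();print("tcp",L(o["position"][None]),o["position"])
R=cv2.Rodrigues(np.array(o["ee_rot"]))[0];print(R[:,2].round(4))
for n,x0,y0 in(("scene",140,120),("top",330,160)):
    d=eyes.get_image(n);d["frame"]=cv2.convertScaleAbs(d["frame"],alpha=1.6)
    crop(d,x0,y0,130,95,6,f"pics/j_{n}.png")
E
```

```text
clock: 18.95
position: [0.5305, -0.0233, 0.0101]
ee_rot: [-2.087, -2.333, 0.003]
force: [0.0, 1.1, 0.3]
width: 0.004
tcp [[2.9, -80.1]] [ 0.53079328 -0.02309908  0.01071125]
[-0.0092  0.006  -0.9999]
```

View pics/j_scene.png

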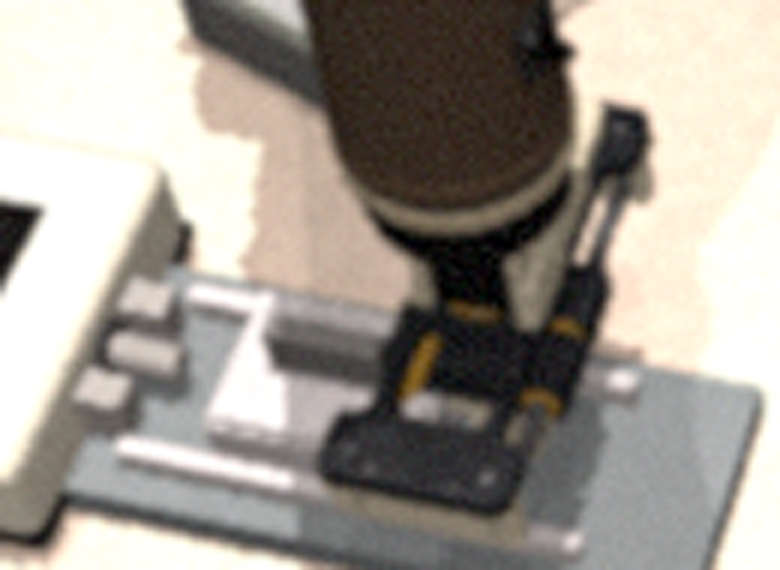

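View pics/j_top.png

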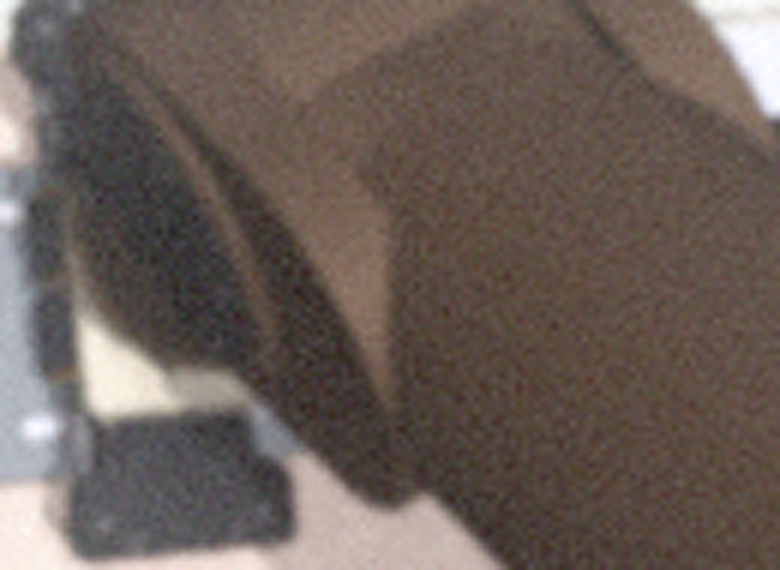

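```bash
python3 -m inch '[[[1,0,-2,6,0],[1,0,0,5,0],[1,0,0,0,0]]]'
python3 - <<'E'
from m2 import *
o=arm.observe();print("tcp",L(o["position"][None]),o["position"],o["force"])
d=eyes.get_image("scene")
R=cv2.Rodrigues(np.array(o["ee_rot"]))[0];print(R[:,2].round(4))
d["frame"]=cv2.convertScaleAbs(d["frame"],alpha=1.8)
crop(d,190,150,70,70,8,"pics/k.png")
for b in(.02,.03,.04):
    print(b,((proj(d,o["position"]+R@[.0095,0,-b])[0]-[190,150]+.5)*8).round(0))
E
```

```text
clock: 19.45
position: [0.5286, -0.0233, -0.0006]
ee_rot: [-2.088, -2.334, 0.002]
force: [-0.2, -0.2, 0.7]
width: 0.003
tcp [[0.9, -80.2]] [ 5.28837104e-01 -2.31839749e-02 -1.51435290e-04] [ 1.08056963 -0.25283336  1.2119654 ]
[-0.008   0.0058 -1.    ]
0.02 [333. 381.]
0.03 [329. 364.]
0.04 [326. 346.]
```

View pics/k.png

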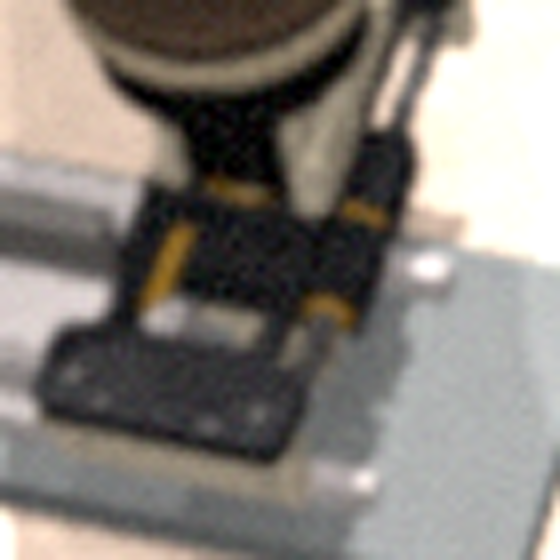

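```bash
python3 -m inch '[[[1,-8,0,0,0],[1,-8,0,0,0],[1,-4,0,0,0],[1,0,0,0,0]]]'
python3 - <<'E'
from m2 import *
o=arm.observe();print("tcp",L(o["position"][None]),o["position"],o["force"])
E
python3 -m inch '[[[1,-3,0,0,0],[1,-3,0,0,0],[1,-3,0,0,0],[1,-3,0,0,0]]]'
python3 - <<'E'
from m2 import *
o=arm.observe();print("tcp",L(o["position"][None]),o["position"],o["force"])
E
```

```text
clock: 20.0
position: [0.5319, -0.0455, 0.0002]
ee_rot: [-2.089, -2.335, 0.001]
force: [0.3, -0.8, 0.2]
width: 0.005
tcp [[1.5, -58.6]] [ 5.31830720e-01 -4.46593011e-02  2.39556845e-04] [-0.03583171  0.56000612  0.56000238]
clock: 20.5
position: [0.5332, -0.0546, 0.0003]
ee_rot: [-2.084, -2.337, -0.002]
force: [-0.1, 2.0, 0.2]
width: 0.005
tcp [[1.7, -48.0]] [ 5.33253821e-01 -5.51407671e-02  3.21254591e-04] [ 0.59454835  1.16930621 -0.03259957]
```

```bash
python3 -m inch '[[[1,-3,0,0,0],[1,-3,0,0,0],[1,-3,0,0,0],[1,-3,0,0,0]]]'
python3 - <<'E'
from m2 import *
o=arm.observe();print("tcp",L(o["position"][None]),o["position"],o["force"])
d=s; d["frame"]=cv2.convertScaleAbs(d["frame"],alpha=1.8)
crop(d,140,130,100,90,7,"pics/l.png")
E
```

```text
clock: 21.0
position: [0.5348, -0.067, 0.0003]
ee_rot: [-2.083, -2.337, -0.003]
force: [-0.2, 3.9, 1.2]
width: 0.007
tcp [[1.9, -35.4]] [ 5.34835735e-01 -6.76084101e-02  2.94996894e-04] [ 0.06720665 -0.10265225 -0.06899629]
```

View pics/l.png

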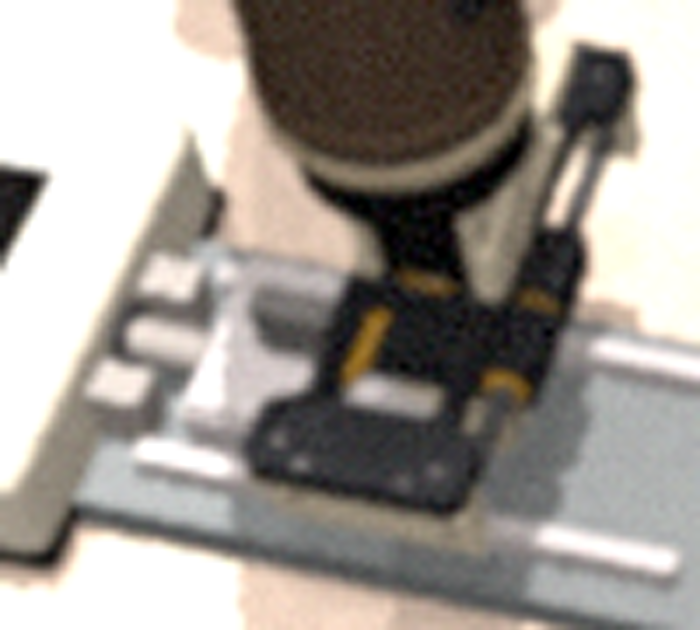

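The cassette front at crop (215,340) is just reaching the plunger tip, and the cover is still flush. I continue slowly.

```bash
for i in 1; do python3 -m inch '[[[1,-2.5,0,0,0],[1,-2.5,0,0,0],[1,-2.5,0,0,0]]]'; done
python3 - <<'E'
from m2 import *
o=arm.observe();print("tcp",L(o["position"][None]),o["force"])
E
python3 -m inch '[[[1,-2.5,0,0,0],[1,-2.5,0,0,0],[1,-2.5,0,0,0]]]'
python3 - <<'E'
from m2 import *
o=arm.observe();print("tcp",L(o["position"][None]),o["force"])
E
```

```text
clock: 21.4
position: [0.5357, -0.0745, 0.0003]
ee_rot: [-2.083, -2.337, -0.004]
force: [-0.6, 5.3, 1.5]
width: 0.002
tcp [[1.9, -28.0]] [-0.74685281  3.63064931  1.01501372]
clock: 21.8
position: [0.5363, -0.0799, 0.0003]
ee_rot: [-2.08, -2.338, -0.006]
force: [-1.9, 7.7, 1.7]
width: 0.008
tcp [[1.9, -22.7]] [-1.31327036  5.36148006  1.22259804]
```

```bash
python3 -m inch '[[[1,-2.5,0,0,0],[1,-2.5,0,0,0]]]'; python3 -m inch '[[[1,-2.5,0,0,0],[1,-2.5,0,0,0]]]';python3 -m inch '[[[1,-2.5,0,0,0]]]'
python3 - <<'E'
from m2 import *
o=arm.observe();print("tcp",L(o["position"][None]),o["force"])
E
```

```text
clock: 22.1
position: [0.5366, -0.0826, 0.0003]
ee_rot: [-2.077, -2.338, -0.009]
force: [-1.8, 8.5, 1.9]
width: 0.006
clock: 22.3
position: [0.5367, -0.0845, 0.0004]
ee_rot: [-2.072, -2.339, -0.012]
force: [-1.5, 8.2, 3.0]
width: 0.005
clock: 22.4
position: [0.5367, -0.0852, 0.0004]
ee_rot: [-2.069, -2.339, -0.014]
force: [-1.5, 9.2, 2.7]
width: 0.006
tcp [[1.8, -17.5]] [-2.05471483  8.06397176  3.33543352]
```

```bash
python3 -m inch '[[[1,-3.5,0,0,0]]]'; python3 -m inch '[[[1,-3.5,0,0,0]]]';python3 -m inch '[[[1,-3.5,0,0,0]]]'
python3 - <<'E'
from m2 import *
o=arm.observe();print("tcp",L(o["position"][None]),o["force"])
R=cv2.Rodrigues(np.array(o["ee_rot"]))[0];print(R.round(4))
d=s; d["frame"]=cv2.convertScaleAbs(d["frame"],alpha=1.8)
crop(d,140,130,100,90,7,"pics/m.png")
E
```

```text
clock: 22.6
position: [0.5368, -0.0858, 0.0004]
ee_rot: [-2.066, -2.339, -0.017]
force: [-3.1, 15.2, 2.8]
width: 0.004
clock: 22.7
position: [0.5367, -0.0856, 0.0005]
ee_rot: [-2.061, -2.339, -0.021]
force: [-3.1, 15.7, 3.9]
width: 0.005
clock: 22.8
position: [0.5367, -0.0853, 0.0005]
ee_rot: [-2.055, -2.34, -0.025]
force: [-3.1, 14.0, 3.6]
width: 0.009
tcp [[1.7, -17.6]] [-2.64561891 15.2173039   3.13248159]
[[-0.1286  0.9916 -0.0097]
 [ 0.9912  0.1288  0.03  ]
 [ 0.031  -0.0058 -0.9995]]
```

View pics/m.png

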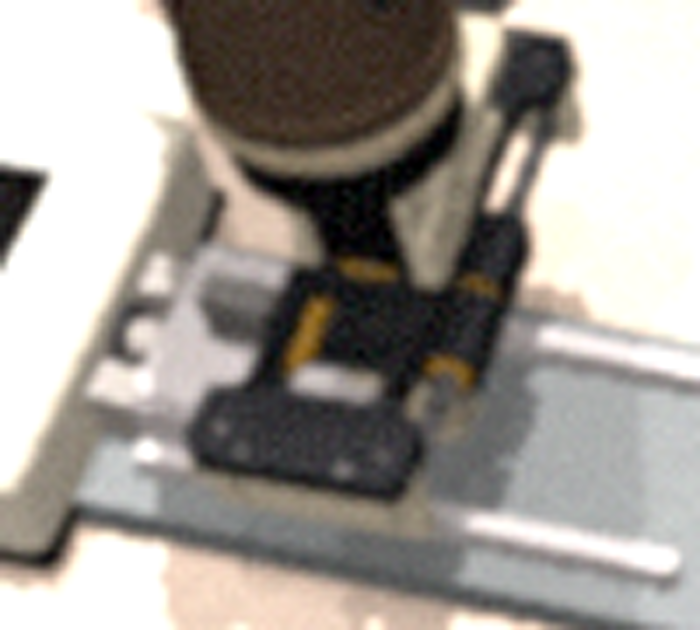

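Run:
```python
from m2 import *
o=arm.observe();print("tcp",L(o["position"][None]),o["force"],o["clock"])
d=dict(s); d["frame"]=cv2.convertScaleAbs(s["frame"],alpha=1.5)
crop(d,145,155,50,45,14,"pics/n_s.png")
d=dict(t); d["frame"]=cv2.convertScaleAbs(t["frame"],alpha=1.5)
crop(d,330,170,110,75,7,"pics/n_t.png")
```

```text
tcp [[1.7, -17.5]] [-3.36378342 13.75989638  2.84050525] 23.0
```

View pics/n_s.png

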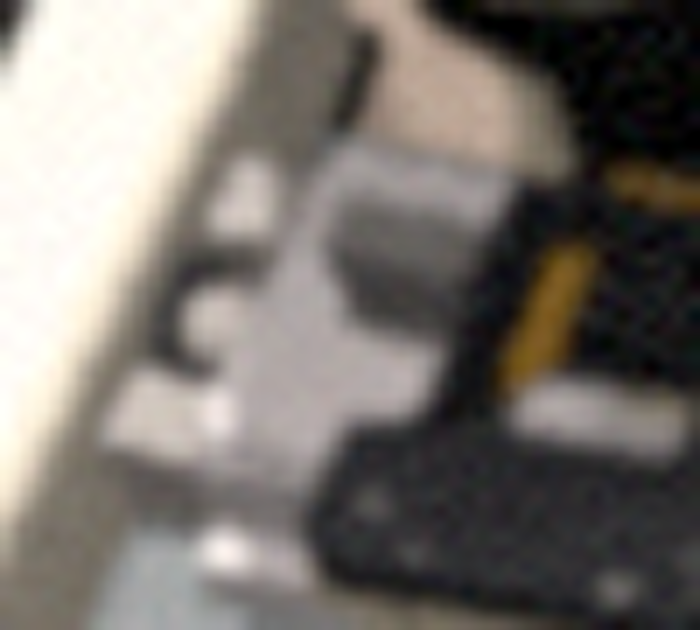

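View pics/n_t.png

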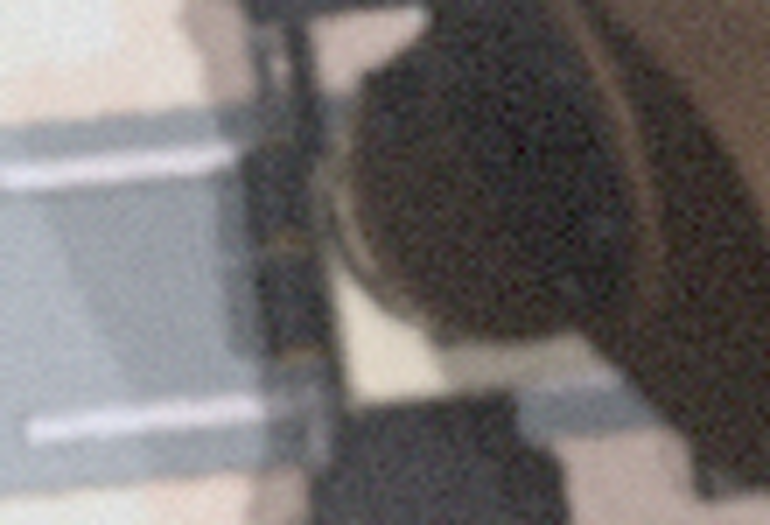

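The front edge of the cassette meets both steel blocks (scene crop (215,400) and (275,220)) with no deck visible between. The plunger is flush and the cover is seated. The force is steady at about 14 N with no further motion. Handing in.

```bash
python3 -c "
from cell import arm,workorder
o=arm.observe();print(o['clock'],o['position'],o['force']);print(workorder.sign_off())"
```

```text
23.0 [ 5.36662037e-01 -8.53874129e-02  5.18334828e-04] [-3.36378342 13.75989638  2.84050525]
the job is handed in; nothing more can be done
None
```

The cover is on the cassette and released, and the cassette is pushed home. I handed the job in at 23.0 s with the shut fingers still holding the cassette against the stop.

**Last checks**
- **At the stop:** the push force rose from about 9 N to about 15 N with no further travel, then held at about 14 N. The scene picture shows the cassette's front meeting both steel blocks, with the cover still seated.
- **Cover:** it touched down at the expected seated height to within 0.1 mm, and looked flush after release.
- **Force and time:** I saw no force reading above about 16 N.

**What failed or disagreed**
- **First grasp missed:** the fingers shut above the grip bar. The pictures show the real fingertips about 30 mm short of the reported tool point, so I regrasped lower using the camera and force readings.
- **Final position:** the fingers stopped about 1.5 mm before my camera estimate of the home position, within the calibration error.
- **Tilt:** the tool had tilted about 1.8° by the end of the push.
- **Not seen directly:** the finger contact on the rear wall was hidden from both cameras. I judged it clear of the cover from position and force only. I also took no final picture of the small cover and beaker, though the arm never went low near them.

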